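# Poise the right tool rest over the lathe's banjo

## Robot

A 7-joint arm with a two-finger parallel gripper is mounted at the origin on the work surface. World frame = base frame: x ahead of the robot, y to its left, z up, the work surface at z = 0. Lengths are in m, angles in rad, forces in N, time in s.
With the tool pointing down it reaches from about 0.375 to 0.925 m from the base axis. Payload 3.1 kg.
Tool frame: the origin (TCP) lies between the finger pads; the fingertips stand 19 mm ahead of it and the grasp point (between the pads) is the TCP; z points along the fingers, y is the direction in which the jaws open and shut (so a half turn about z gives the same grasp; the last joint's range is limited). The gripper opens to 85 mm and grips with 20 to 120 N. Pads are 22 mm wide; open, the fingers measure 114 mm over their backs; the gripper's body (76 mm by 85 mm) begins 54 mm behind the grasp point. The pads swing forward as they close: fully open they stand 13 mm farther back than shut.
Start: joints at [-1.285, 0.383, 0.044, 1.598, -0.018, 1.161, -0.05], TCP at [0.243, 0.603, 0.25] pointing down, gripper open.
Joint ranges: [-2.61, 2.61], [-0.41, 2.15], [-1.48, 1.57], [0, 2.5], [-1.57, 4.71], [0.05, 1.97], [-2.85, 2.85]. Speed limits (rad/s): [2.79, 2.79, 3.14, 3.14, 3.14, 3.14, 3.14].

## Interface

Orientations are given as a unit quaternion [x, y, z, w].
In Python, from bench import move_ptp, movel, move_j, move_gripper, pause, inverse_kinematics, read_camera, camera_params, MotionError, sign_off, look_for, tip_of, read_time_s, read_qpos, read_joint_vel, read_effort, read_eef_pos, read_tcp_rot, read_ft_force, read_ft_torque, read_finger_gap gives the robot as it stands. Calls block until the motion is done:
- move_ptp(position, orientation): joint-space move of the TCP to a pose.
- movel(position, orientation=None, speed=0.15): straight line of the TCP; orientation=None keeps the orientation; speed is the mean speed in m/s.
- move_j(angles): joint-space move.
- move_gripper(opening, effort=None): finger opening in m; effort is the grip in N (None keeps the last); returns when the fingers have stopped.
- pause(seconds).
- inverse_kinematics(position, orientation): joint angles nearest the present ones, or None.
- read_camera(name): name is "side" or "top" or "wrist"; returns the picture (420x560x3 uint8, red, green, blue); there is no depth.
- camera_params(name): a dict with "K" (3x3 intrinsics, pixels), "dist_coeffs" ([k1, k2, p1, p2, k3] as OpenCV has them; the pictures are not rectified), "camera_from_world" (4x4, takes a point from world to camera coordinates). Camera axes: x right, y down, z forward; pixel columns grow to the right and rows downward; lengths in m; the calibration is good to about 2 mm. A picture is of the moment at which its call begins: read the wrist's pose just before it. camera_params takes no time and is no camera call; for the wrist camera it gives the pose at the moment of the call.
A pose or a line that the arm cannot do raises MotionError and nothing moves.
- sign_off(): hands the job in, once; it reports no verdict.
Trained networks look in the newest picture that a camera, given by its name, has taken for a name from the list of things; names that differ only in an ending like _2 or _b are one class to them, and where a whole thing is asked for, a point or a joint stands for the part that bears it (a point fixed in the world has none). Each returns a list of dicts, best first, with "confidence" (0 to 1); they miss things now and then, are a little off and sometimes report something else, mostly with a low value. They report only what shows in the picture. A call takes as long as a camera call. They do not tell look-alikes from the thing itself.
- look_for(camera, name): "at" ([column, row] in pixels, amid what is visible of it).
- tip_of(camera, name): "at" ([column, row] in pixels: a listed point, or the origin of a listed thing).
Readings, each from a call of its own:
- read_time_s(): time.
- read_qpos(): joint angles.
- read_joint_vel(): joint speeds.
- read_effort(): joint torques, N m.
- read_eef_pos(): TCP position.
- read_tcp_rot(): TCP orientation.
- read_ft_force(): force on the tool from outside, world axes, zero at the start.
- read_ft_torque(): the same for the moment, N m.
- read_finger_gap(): finger opening in m.
Only numpy, scipy, OpenCV 4.12 (cv2) and the standard library are available. Lean on these libraries where they do the work, as an engineer would, in place of code of your own. Each camera call takes 0.05 s, during which the arm holds its last target. There are 200 camera calls.

## Task

The tailstock is clamped where the next blank needs it. Take from the rack the longest straight tool rest that will still go between the tips of the two lathe centres with about a centimetre free at each end, lift it clear and carry it over the things on the bench, leaving everything else where it is, and hold it poised upright over the hole in the banjo: post centred on the hole, its foot about a centimetre above the mouth and touching nothing, bar parallel to the lathe bed. Finish still holding it there, steady, so that I can slacken the clamp and guide it in; do not put it in or let go.

Things in the scene. Friction and masses are not known exactly. Their poses are not given: they have to be found in the camera images.
- rest_long: Long straight tool rest, in the rack at the start: dark steel bar 250 mm long, 12 mm thick, on an upright post (a T). Origin: centre of the post's foot; z up, y along the bar; front and back alike. Post 16 mm across, z 0 to 90 mm; boss 28 mm across, z 90 to 100; flat-sided bar z 100 to 138 over its middle 90 mm, z 112 to 138 farther out, top edge round. 0.6 kg.
- rest_short: Short straight tool rest, in the rack at the start: exactly like the long one (same post, boss, bar section and origin at the post's foot, y along the bar) but its bar is only 150 mm long. 0.5 kg.
- rest_curved: Curved bowl rest, in the rack, not wanted: same post and boss (origin at the post's foot), its 12 mm thick bar an arc of 150 mm chord whose ends bend 27 mm to its own +x.
- rack: Plywood rack, 215 mm along x, 130 mm along y, origin on the bench under its centre. Its top board (top 110 mm up, 20 mm thick) has three 19 mm holes in a row along x, 75 mm apart. A rest hangs in each, boss on the board, foot 20 mm above the bench, bar roughly along the rack's y. Which rest is in which hole varies.
- lathe: Bench wood lathe, fixed. Origin on the bench under the drive centre's tip; y along bed and spindle axis towards the white headstock (y 75 to 335 mm, 95 mm to each side, 340 mm tall, speed display on top to 390); -x is the operator's (robot's) side. Bed 870 x 125 mm, top 105 mm up; spindle axis 232 mm up.
- drive_point (a point): Tip of the drive centre in the headstock, on the spindle axis.
- tail_point (a point): Tip of the live centre in the tailstock, on the spindle axis, facing the drive centre. The tailstock is clamped on the bed to the right, with 175 to 330 mm between the two tips. It is 110 mm wide at its foot, rises to 60 mm above the axis (lock knob) and ends in a black handwheel 96 mm across, 190 to 220 mm behind this tip.
- banjo_hole (a point): Centre of the mouth of the banjo's upright socket hole, 155 mm above the bench. The banjo is the grey arm clamped across the bed, reaching to the operator's side; its socket is a round boss 42 mm across with a 17 mm hole; nothing of the banjo is higher than the mouth. The arm may be swivelled, so it need not be square to the bed.
- chuck: Steel four-jaw chuck, 94 mm across, 56 mm tall. Loose bystander on the bench; origin at the centre of its underside.
- oil_bottle: Amber oil bottle with a red cap, 60 mm across, 125 mm tall. Loose bystander on the bench; origin at the centre of its underside.
- wax_tin: Flat round tin, 80 mm across, 45 mm tall. Loose bystander on the bench; origin at the centre of its underside.
- faceplate: Steel faceplate, 76 mm across, 26 mm tall. Loose bystander on the bench; origin at the centre of its underside.
- gouge: Turning gouge with a dark wooden handle, about 450 mm long, lying. Loose bystander on the bench; origin at the centre of its underside, about where the ferrule is.
Not all that is in view belongs to the job. What is shaped like the rest_short but brown or orange is not meant.

How it is judged:
By the outcome, as a careful person would: the job done as asked, in the order asked, and still so for the second after the job is handed in, while the arm keeps its last pose, push and grip.
It also fails if it takes over 40 s, if anything falls off the work surface, if the arm or the gripper's body presses on something with over 40 N, if the wrist force passes 120 N, or if a joint passes its speed limit or range.

## Working session

There is one attempt and no reset: what is moved stays moved. The work goes in short steps, each a Python script; the robot and the scene stay as the last script left them, time stands still between calls to the robot, and variables do not carry over. Pictures are saved under pics/ and viewed, about 8 in all and at most 12, crops included, and the job is handed in when it is done.

```bash
mkdir -p pics; ls; python3 - <<'E'
from bench import *
import cv2, numpy as np
for c in ["side","top","wrist"]:
    im=read_camera(c); cv2.imwrite(f"pics/a_{c}.png",im[:,:,::-1])
    p=camera_params(c); print(c,np.round(p["K"],1).tolist(),np.round(p["dist_coeffs"],3),np.round(p["camera_from_world"],3).tolist())
    for n in ["rest_long","rest_short","rest_curved","rack","drive_point","tail_point","banjo_hole","chuck","oil_bottle","wax_tin","faceplate","gouge","lathe"]:
        r=tip_of(c,n); print(n,[(np.round(d["at"],1).tolist(),round(d["confidence"],2)) for d in r[:3]])
print(read_time_s(), read_tcp_rot())
E
```

```text
pics
side [[431.6, 0.0, 270.1], [0.0, 431.6, 214.9], [0.0, 0.0, 1.0]] [-0.11  0.    0.    0.    0.  ] [[0.702, -0.712, 0.02, -0.364], [-0.484, -0.497, -0.72, 0.29], [0.523, 0.496, -0.693, 1.115], [0.0, 0.0, 0.0, 1.0]]
rest_long [([250.6, 236.3], 0.4)]
rest_short [([277.2, 361.3], 0.68)]
rest_curved [([292.8, 134.4], 0.21)]
rack [([326.1, 285.6], 0.8)]
drive_point []
tail_point [([291.9, 134.6], 0.91)]
banjo_hole [([240.3, 153.5], 0.92)]
chuck [([249.1, 239.7], 0.63)]
oil_bottle [([280.6, 260.2], 0.76), ([249.3, 235.3], 0.32)]
wax_tin [([233.7, 219.9], 0.84)]
faceplate [([197.8, 211.9], 0.53), ([325.5, 283.2], 0.48)]
gouge [([173.2, 188.0], 0.58)]
lathe [([245.6, 162.8], 0.95)]
top [[500.9, 0.0, 278.7], [0.0, 500.9, 211.0], [0.0, 0.0, 1.0]] [-0.023  0.     0.     0.     0.   ] [[-0.006, -1.0, 0.002, -0.069], [-0.994, 0.006, -0.107, 0.449], [0.107, -0.003, -0.994, 1.706], [0.0, 0.0, 0.0, 1.0]]
rest_long [([339.7, 184.4], 0.55)]
rest_short [([398.1, 206.9], 0.82), ([335.0, 206.7], 0.81), ([358.4, 283.3], 0.69)]
rest_curved [([345.3, 227.0], 0.68), ([333.6, 184.5], 0.34)]
rack [([337.3, 
[... 156 characters left out ...]
 206.1], 0.34)]
chuck []
oil_bottle [([294.3, 216.2], 0.77), ([253.2, 220.1], 0.31)]
wax_tin [([229.7, 205.7], 0.94)]
faceplate [([199.6, 228.5], 0.55), ([161.0, 130.1], 0.16)]
gouge [([152.3, 225.3], 0.77)]
lathe [([176.5, 146.0], 0.62)]
wrist [[292.6, 0.0, 279.7], [0.0, 292.6, 203.8], [0.0, 0.0, 1.0]] [-0.05  0.    0.    0.    0.  ] [[0.374, 0.927, 0.0, -0.65], [0.887, -0.358, 0.29, -0.038], [0.269, -0.109, -0.957, 0.379], [0.0, 0.0, 0.0, 1.0]]
rest_long []
rest_short []
rest_curved []
rack []
drive_point []
tail_point [([181.0, 322.8], 0.48)]
banjo_hole []
chuck []
oil_bottle []
wax_tin []
faceplate []
gouge []
lathe []
2.1 [ 1.90675710e-01  9.81653082e-01  5.51602537e-06 -3.74790068e-06]
```

```bash
python3 - <<'E'
import cv2
a=cv2.imread("pics/a_top.png")[80:320,100:460]; cv2.imwrite("pics/b_top.png",cv2.resize(a,None,fx=2.2,fy=2.2,interpolation=cv2.INTER_CUBIC))
E
```

```text
(no output)
```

View pics/b_top.png

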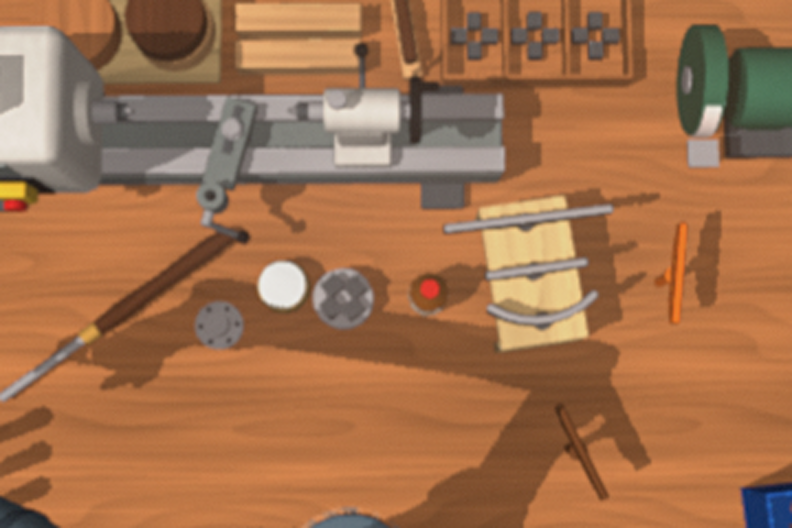

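View pics/a_side.png

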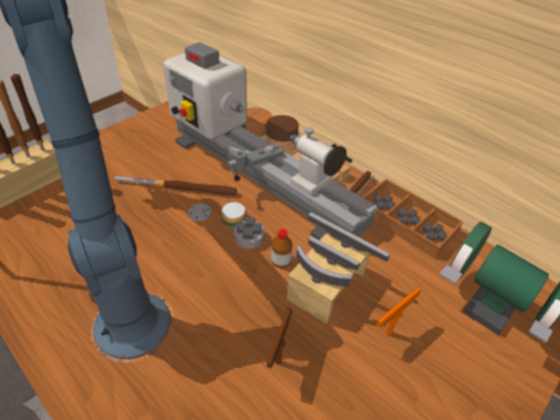

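The top crop shows the long rest in the far hole (centre ≈(528,220) in the crop), the short grey one in the middle hole (≈(537,268)), and the curved one near (≈(543,312)). The look-alikes are orange at (679,273) and brown at (582,452), both outside the rack. The bottle, chuck and tin stand between rack and banjo, and the tips are at ≈(133,111) and (300,110). Next I compute positions.

```bash
cat > h.py <<'E'
from bench import *
import cv2, numpy as np
from scipy.spatial.transform import Rotation as R
def ray(p,uv):
    n=cv2.undistortPoints(np.array([[uv]],float),np.array(p["K"]),np.array(p["dist_coeffs"]))[0,0]
    T=np.array(p["camera_from_world"]); d=T[:3,:3].T@[n[0],n[1],1]; o=-T[:3,:3].T@T[:3,3]; return o,d
def onz(p,uv,z):
    o,d=ray(p,uv); return (o+d*(z-o[2])/d[2])
def proj(p,P):
    T=np.array(p["camera_from_world"])
    return cv2.projectPoints(np.array(P,float).reshape(-1,3),cv2.Rodrigues(T[:3,:3])[0],T[:3,3],np.array(p["K"]),np.array(p["dist_coeffs"]))[0][:,0]
def down(yaw): # tool z down, tool y (jaws) at angle yaw from world x
    y=np.array([np.cos(yaw),np.sin(yaw),0]); z=np.array([0,0,-1.]); x=np.cross(y,z)
    return R.from_matrix(np.c_[x,y,z]).as_quat()
E
python3 - <<'E'
from h import *
t=camera_params("top"); s=camera_params("side")
c=lambda x,y:(x/2.2+100-.27,y/2.2+80-.27)
for n,uv,z in [("drive crop",c(133,111),.232),("tail crop",c(300,110),.232),("drive",(161.9,130.6),.232),("tail",(226.5,128.7),.232),("hole",(196.6,167.3),.155),("hole crop",c(211,195),.155),
 ("short L",c(487,275),.158),("short R",c(586,262),.158),("long L",c(445,230),.158),("long R",c(611,209),.158),("rackTL",c(478,208),.11),("rackTR",c(563,197),.11),("rackBL",c(500,350),.11),("rackBR",c(588,337),.11),("bottle",c(430,289),.125),("chuck",c(343,297),.056),("tin",c(282,286),.045),("plate",c(219,325),.026)]:
    print(n,np.round(onz(t,uv,z),3))
for n,uv,z in [("tail",(291.9,134.6),.232),("hole",(240.3,153.5),.155)]: print("side",n,np.round(onz(s,uv,z),3))
# camera offset of wrist in tool frame
w=camera_params("wrist");T=np.array(w["camera_from_world"]);o=-T[:3,:3].T@T[:3,3]
Rt=R.from_quat(read_tcp_rot()).as_matrix();print("cam in tcp",Rt.T@(o-read_eef_pos()),"fwd",Rt.T@T[2,:3])
E
```

```text
drive crop [0.68  0.294 0.232]
tail crop [0.68  0.059 0.232]
drive [0.679 0.289 0.232]
tail [0.683 0.089 0.232]
hole [0.578 0.192 0.155]
hole crop [0.574 0.195 0.155]
short L [ 0.454 -0.207  0.158]
short R [ 0.472 -0.351  0.158]
long L [ 0.52  -0.147  0.158]
long R [ 0.55  -0.39   0.158]
rackTL [ 0.561 -0.199  0.11 ]
rackTR [ 0.577 -0.327  0.11 ]
rackBL [ 0.347 -0.229  0.11 ]
rackBR [ 0.366 -0.36   0.11 ]
bottle [ 0.437 -0.125  0.125]
chuck [0.433 0.007 0.056]
tin [0.452 0.102 0.045]
plate [0.393 0.202 0.026]
side tail [0.694 0.083 0.232]
side hole [0.579 0.201 0.155]
cam in tcp [ 7.37989350e-02 -1.78345528e-05 -1.23154659e-01] fwd [-2.90458664e-01  1.32941902e-04  9.56887531e-01]
```

```bash
cat >> h.py <<'E'
def snap(name,cam="wrist"):
    p=camera_params(cam); im=read_camera(cam); cv2.imwrite(f"pics/{name}.png",im[:,:,::-1]); np.save(f"pics/{name}.npy",p,allow_pickle=True); return p
def tips(cam,names):
    for n in names: print(n,[(np.round(d["at"],1).tolist(),round(d["confidence"],2)) for d in tip_of(cam,n)[:3]])
E
python3 - <<'E'
from h import *
movel([.27,.52,.5],read_tcp_rot(),speed=.3)
for i,(P,y) in enumerate([([.56,.22,.5],0.),([.56,.08,.48],0.),([.45,-.33,.42],.124)]):
    move_ptp(P,down(y)); pause(.2); snap(f"w{i}")
    print(i,read_eef_pos(),read_time_s()); tips("wrist",["drive_point","tail_point","banjo_hole"] if i<2 else ["rest_long","rest_short","rest_curved"])
a=np.hstack([cv2.imread(f"pics/w{i}.png") for i in range(3)])
cv2.imwrite("pics/w01.png",cv2.resize(np.vstack([a[:,:560],a[:,560:1120]]),(800*560*1//800,600*1+0)) if 0 else cv2.resize(a[:,:1120],(800,300),interpolation=cv2.INTER_AREA))
E
```

```text
0 [0.55951361 0.22135356 0.49990537] 4.925
drive_point [([373.2, 120.4], 0.8)]
tail_point [([362.0, 264.0], 0.75)]
banjo_hole [([288.2, 179.3], 0.85), ([271.5, 347.1], 0.69)]
1 [0.5600111  0.08196708 0.47981621] 5.95
drive_point []
tail_point [([373.5, 175.1], 0.75), ([345.1, 37.8], 0.58)]
banjo_hole [([290.9, 88.6], 0.63)]
2 [ 0.45080678 -0.32911432  0.41999235] 7.925
rest_long [([335.1, 130.0], 0.78)]
rest_short [([271.8, 239.2], 0.9), ([290.6, 130.5], 0.85), ([144.4, 148.9], 0.77)]
rest_curved []
```

View pics/w0.png

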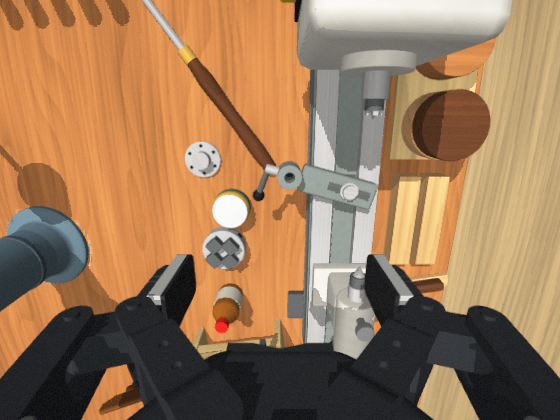

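View pics/w2.png

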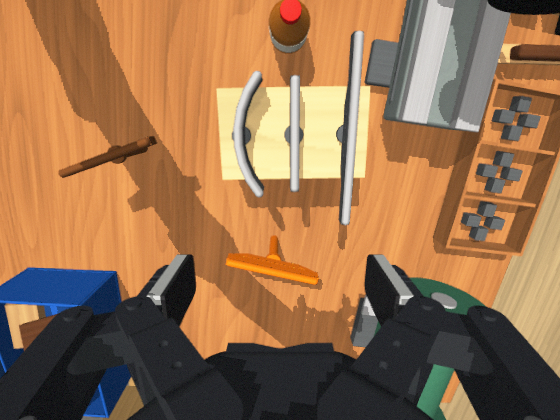

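w0 shows the hole at (289,177), the drive tip at ≈(374,117) and the tail tip at ≈(360,268). w2 shows the curved rest (left), the short steel rest in the middle hole (293,134; bar ends (296,77) and (294,190)) and the long one on the right (350,130). The orange (272,268) and brown (110,155) look-alikes stand outside the rack.

```bash
python3 - <<'E'
from h import *
p=[np.load(f"pics/w{i}.npy",allow_pickle=True).item() for i in range(3)]
d=onz(p[0],(374,117),.232);t=onz(p[0],(360,268),.232);print("drive",d,"tail",t,"gap",np.linalg.norm(d-t))
print("net gap",np.linalg.norm(onz(p[0],(373.2,120.4),.232)-onz(p[0],(362,264),.232)), "tail w1",onz(p[1],(373.5,175.1),.232))
print("hole",onz(p[0],(288.2,179.3),.155),onz(p[0],(289,177),.155),onz(p[1],(290.9,88.6),.155))
for n,uv,z in [("sh far end",(296,77),.158),("sh near",(294,190),.158),("boss/hole net",(290.6,130.5),.02),("long",(359,35),.158),("long",(346,221),.158)]: print(n,np.round(onz(p[2],uv,z),4))
a=cv2.imread("pics/w2.png")[50:240,190:390]; a=cv2.resize(a,None,fx=2.8,fy=2.8,interpolation=cv2.INTER_CUBIC)
b=cv2.imread("pics/w0.png")[80:290,270:400]; b=cv2.resize(b,None,fx=2.53,fy=2.53,interpolation=cv2.INTER_CUBIC)[:532]
c=np.zeros((532,800,3),np.uint8); a=a[:,:471]; c[:a.shape[0],:a.shape[1]]=a; c[:b.shape[0],471:471+b.shape[1]]=b[:,:329]; cv2.imwrite("pics/c.png",c)
E
```

```text
drive [0.68089619 0.29481918 0.232     ] tail [0.68075328 0.07656841 0.232     ] gap 0.21825081891414938
net gap 0.2072623441127299 tail w1 [0.68138951 0.08280824 0.232     ]
hole [0.57316295 0.19552931 0.155     ] [0.57441942 0.19935118 0.155     ] [0.57565819 0.1934485  0.155     ]
sh far end [ 0.4558 -0.2078  0.158 ]
sh near [ 0.4733 -0.3496  0.158 ]
boss/hole net [ 0.4637 -0.2784  0.02  ]
long [ 0.5237 -0.151   0.158 ]
long [ 0.5521 -0.3847  0.158 ]
```

View pics/c.png

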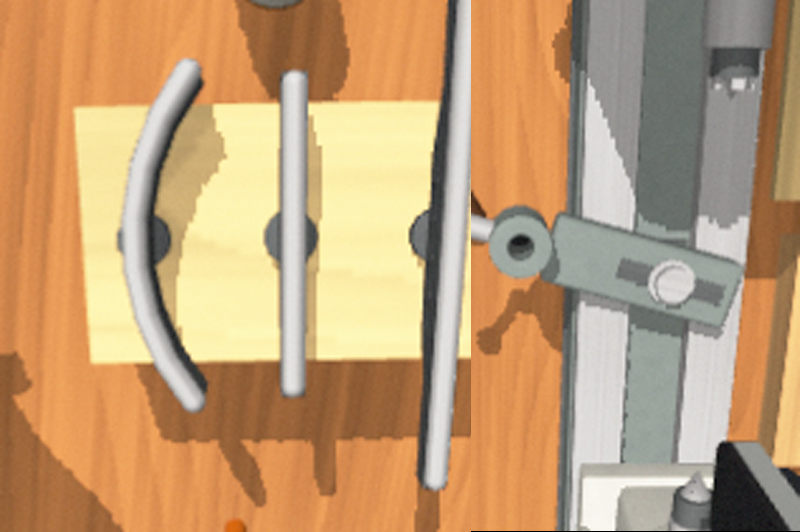

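The left pane confirms the middle one: a straight grey steel bar with both ends inside the rack's width, the short rest. The gap between the tips is ≈0.21 m, below the 0.27 m the long rest needs. I take one close overhead look at the hole, then grasp.

```bash
python3 - <<'E'
from h import *
for i,P in enumerate([[.575,.12,.37],[.54,.06,.37]]):
    move_ptp(P,down(0.)); pause(.2); snap(f"v{i}"); tips("wrist",["banjo_hole","tail_point","drive_point"])
move_ptp([.4645,-.279,.30],down(.1228)); move_gripper(.05); print(read_time_s(),read_finger_gap(),read_eef_pos())
a=cv2.imread("pics/v0.png")[:280,230:510]; b=cv2.imread("pics/v1.png")[:280,230:510]
cv2.imwrite("pics/v.png",cv2.resize(np.hstack([a,b]),(800,400),interpolation=cv2.INTER_CUBIC))
E
```

```text
banjo_hole [([278.2, 114.2], 0.76)]
tail_point [([388.8, 236.7], 0.83), ([166.2, 109.5], 0.71)]
drive_point []
banjo_hole [([313.6, 56.8], 0.73)]
tail_point [([432.4, 177.2], 0.57)]
drive_point [([226.9, 259.5], 0.46)]
12.75 0.04974965513348019 [ 0.46474668 -0.27865679  0.30003357]
```

View pics/v.png

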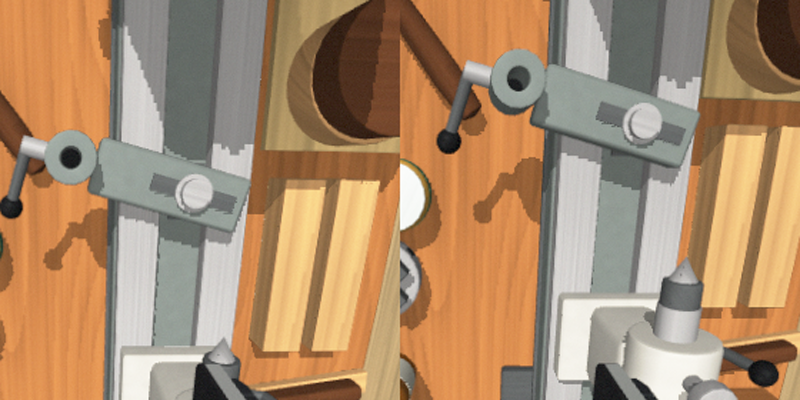

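```bash
python3 - <<'E'
from h import *
for i,(hx,hy) in enumerate([(279.7,109.9),(312.6,54.6)]):
    p=np.load(f"pics/v{i}.npy",allow_pickle=True).item(); im=cv2.imread(f"pics/v{i}.png"); hsv=cv2.cvtColor(im,cv2.COLOR_BGR2HSV)
    g=cv2.cvtColor(im,cv2.COLOR_BGR2GRAY); x0,y0=int(hx)-12,int(hy)-12; sub=g[y0:y0+25,x0:x0+25]
    n,l,st,ce=cv2.connectedComponentsWithStats((sub<85).astype(np.uint8)); k=l[12,12]
    print("dark hole",ce[k]+[x0,y0],st[k][4],st[k][2:4],onz(p,ce[k]+[x0,y0],.155))
    print("boss pick",onz(p,(hx,hy),.155))
    print("tail",onz(p,[(385.4,236.6),(429.5,183.4)][i],.232))
    # bed edge: last saturated pixel left of bed
    for z in (.105,.0):
        E=[]
        for r in range(5,230,3):
            row=hsv[r,:,1].astype(int); c=int(proj(p,[.60,.2,.105])[0][0])+25
            j=c
            while j>0 and row[j]<90: j-=1
            E.append(onz(p,(j+.5,r),z)[:2])
        E=np.array(E); m=np.abs(E[:,0]-np.median(E[:,0]))<.004; f=np.polyfit(E[m,1],E[m,0],1); print(z,m.sum(),"edge x=",f,np.median(E[:,0]))
p=np.load("pics/w0.npy",allow_pickle=True).item();print("drive again",onz(p,(270+(738-471)/2.53,80+80/2.53),.232))
E
```

```text
dark hole [279.1452514  109.87150838] 179 [15 15] [0.57503852 0.19830575 0.155     ]
boss pick [0.57565244 0.198274   0.155     ]
tail [0.67837083 0.07942882 0.232     ]
0.105 61 edge x= [4.07814897e-04 6.08788615e-01] 0.6087270149147544
0.0 61 edge x= [4.07814897e-04 6.17722145e-01] 0.6176226865742255
dark hole [312.30331754  54.63981043] 211 [16 18] [0.57457893 0.19801679 0.155     ]
boss pick [0.57489209 0.19805854 0.155     ]
tail [0.67913525 0.07652092 0.232     ]
0.105 61 edge x= [-4.20177825e-04  6.04117179e-01] 0.6039024696803622
0.0 61 edge x= [-4.20177825e-04  6.21312189e-01] 0.6210548363573849
drive again [0.68230237 0.30153559 0.232     ]
```

```bash
python3 - <<'E'
from h import *
q=down(.1228)
movel([.4645,-.279,.146],q,speed=.1); f0=np.array(read_ft_force()); print(read_eef_pos(),f0)
move_gripper(.0,70); pause(.2); print("gap",read_finger_gap(),read_ft_force(),read_ft_torque())
movel([.4645,-.279,.20],speed=.06); print(read_ft_force(),read_ft_torque(),read_finger_gap())
movel([.4645,-.279,.40],speed=.15); pause(.2); print(read_ft_force(),read_ft_torque(),read_time_s())
for c in ["side","wrist","top"]: snap("g_"+c,c); tips(c,["rest_short"])
a=cv2.imread("pics/g_side.png"); b=cv2.imread("pics/g_wrist.png"); cv2.imwrite("pics/g.png",cv2.resize(np.hstack([a[60:360,190:440],b[:300]]),(800,296)))
E
```

```text
[ 0.464986   -0.27930982  0.14664583] [ 0.04625256 -0.08507421  0.31705942]
gap 0.010795532303826419 [-1.76405796  0.34656148  5.88406975] [0.20207014 0.31439907 0.03679931]
[-0.42375395  0.53405997 -4.02609508] [ 0.01282291  0.0069729  -0.00261144] 0.010649922976798436
[ 0.95500709 -0.0081768  -4.13745999] [-0.03502048 -0.00606275  0.01230104] 17.8083
rest_short [([279.5, 361.1], 0.93), ([339.8, 217.0], 0.86), ([386.2, 333.4], 0.85)]
rest_short [([133.3, 175.6], 0.97), ([278.3, 200.9], 0.94)]
rest_short [([396.6, 210.3], 0.64), ([358.4, 282.5], 0.48), ([347.4, 194.2], 0.41)]
```

View pics/g.png

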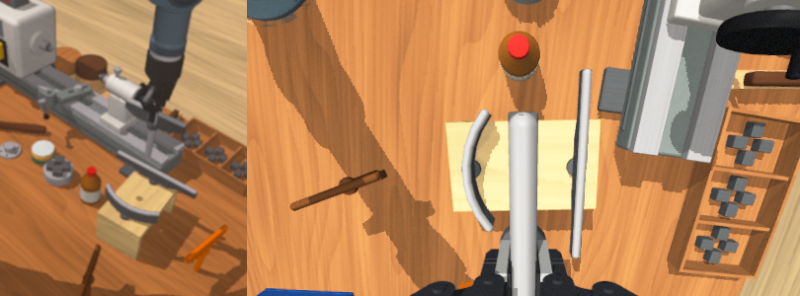

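```bash
python3 - <<'E'
from h import *
p=np.load("pics/g_wrist.npy",allow_pickle=True).item(); s=np.load("pics/g_side.npy",allow_pickle=True).item()
tcp=np.array(read_eef_pos()); M=R.from_quat(read_tcp_rot()).as_matrix(); print(tcp,M.round(3).tolist())
im=cv2.imread("pics/g_wrist.png"); 
print("foot tip exp wrist",proj(p,tcp+M@[0,0,.126]),"net 278.3,200.9; side exp",proj(s,tcp+M@[0,0,.126]),"net 339.8,217")
for dx in (.07,.075,.08): print(dx,proj(p,[tcp+M@[dx,y,z] for y,z in ((-.006,0),(.006,0),(0,-.012),(0,.014))]).round(1).tolist())
a=im[90:330,230:330]; cv2.imwrite("pics/e.png",cv2.resize(np.hstack([a,cv2.imread("pics/g_side.png")[140:260,300:370].repeat(2,0).repeat(2,1)]),None,fx=2.4,fy=2.4,interpolation=cv2.INTER_CUBIC))
E
```

```text
[ 0.46449252 -0.27900725  0.39994828] [[-0.122, 0.992, -0.0], [0.992, 0.122, -0.0], [-0.0, -0.0, -1.0]]
foot tip exp wrist [[279.73492705 202.21676827]] net 278.3,200.9; side exp [[339.51457398 217.74715718]] net 339.8,217
0.07 [[264.6, 125.8], [294.0, 125.8], [279.2, 126.9], [279.4, 124.7]]
0.075 [[264.4, 113.1], [294.2, 113.1], [279.2, 112.8], [279.4, 113.3]]
0.08 [[264.3, 100.0], [294.4, 100.1], [279.2, 98.4], [279.4, 101.6]]
```

View pics/e.png

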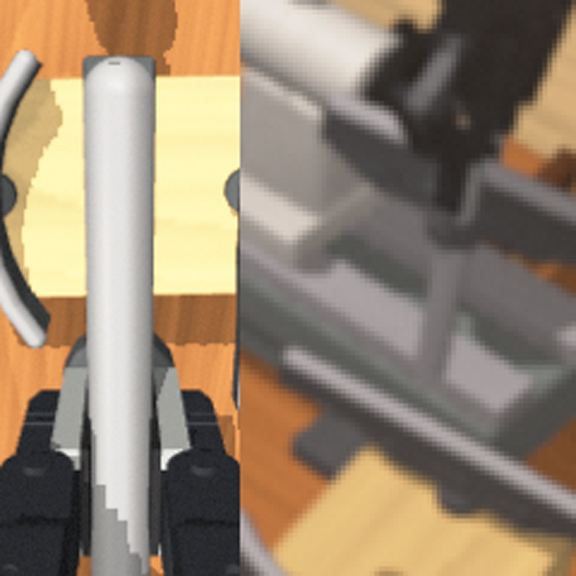

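The wrist crop shows the bar end at pixel (279,114), where ±0.5 mm of centring predicts it. The bar is parallel to the tool, and the foot matches its prediction to about 1 px. Next I carry it over and lower.

```bash
python3 - <<'E'
from h import *
q=down(0.)
movel([.5748,.1981,.40],q,speed=.18); pause(.2); print(read_time_s(),read_ft_force(),read_ft_torque())
movel([.5748,.1981,.320],q,speed=.1)
movel([.5748,.1981,.2915],q,speed=.04); pause(.5); print(read_eef_pos(),read_ft_force(),read_ft_torque(),read_finger_gap(),read_time_s())
tcp=np.array(read_eef_pos()); M=R.from_quat(read_tcp_rot()).as_matrix(); foot=tcp+M@[0,0,.126]; print("foot",foot)
for c in ["side","top","wrist"]:
    p=snap("h_"+c,c); tips(c,["rest_short","banjo_hole"]); print("exp foot, hole",proj(p,[foot,[foot[0],foot[1],.155]]).round(1).tolist())
a=cv2.resize(cv2.imread("pics/h_side.png")[100:200,190:310],None,fx=4,fy=4,interpolation=cv2.INTER_CUBIC)
b=cv2.resize(cv2.imread("pics/h_wrist.png")[50:350,200:440],(320,400),interpolation=cv2.INTER_CUBIC)
cv2.imwrite("pics/h.png",np.hstack([a,b]))
E
```

```text
21.175 [-0.45592924 -0.51707917 -3.92177591] [-0.03017888  0.03545778  0.0389293 ]
[0.57481725 0.19809835 0.29155256] [ 0.16980648  0.37431755 -4.95341261] [0.05732154 0.00184922 0.01455507] 0.011044620452273729 23.4833
foot [0.5748252  0.19810633 0.16555256]
rest_short [([242.2, 151.6], 0.84), ([383.5, 333.7], 0.74), ([277.2, 360.1], 0.69)]
banjo_hole [([240.1, 152.9], 0.95)]
exp foot, hole [[239.9, 151.7], [240.0, 154.3]]
rest_short [([398.2, 208.7], 0.77), ([197.6, 165.5], 0.72), ([195.1, 166.7], 0.24)]
banjo_hole [([195.3, 167.4], 0.59), ([293.9, 214.7], 0.59)]
exp foot, hole [[194.3, 167.6], [194.8, 168.2]]
rest_short [([276.3, 205.3], 0.78)]
banjo_hole [([279.5, 199.0], 0.61)]
exp foot, hole [[279.5, 202.0], [279.5, 198.8]]
```

View pics/h.png

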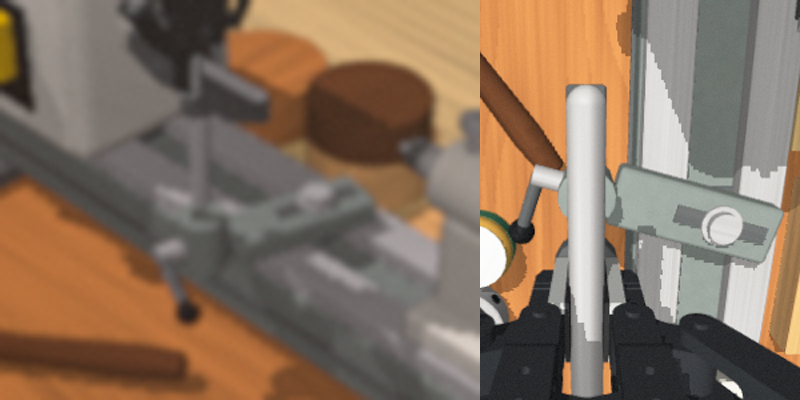

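The side crop shows the post standing just above the socket, and the wrist view shows the bar parallel to the bed. The centring in the side view needs an enlarged check, before and after.

```bash
python3 - <<'E'
from h import *
p=camera_params("side"); t=np.linspace(0,2*np.pi,60)
c=np.array([.5748,.1981,.155]); ring=lambda r:np.c_[c[0]+r*np.cos(t),c[1]+r*np.sin(t),0*t+.155]
out=[]
for n,ov in (("a_side",0),("a_side",1),("h_side",0)):
    a=cv2.resize(cv2.imread(f"pics/{n}.png")[128:172,215:265],None,fx=8,fy=8,interpolation=cv2.INTER_CUBIC)[:, 70:330]
    if ov:
        for r in (.0085,.021):
            q=((proj(p,ring(r))-[215,128]+.5)*8-[70,0]).round().astype(int); cv2.polylines(a,[q],True,(0,0,255),1)
    out.append(a)
cv2.imwrite("pics/k.png",np.hstack(out))
E
```

```text
(no output)
```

View pics/k.png

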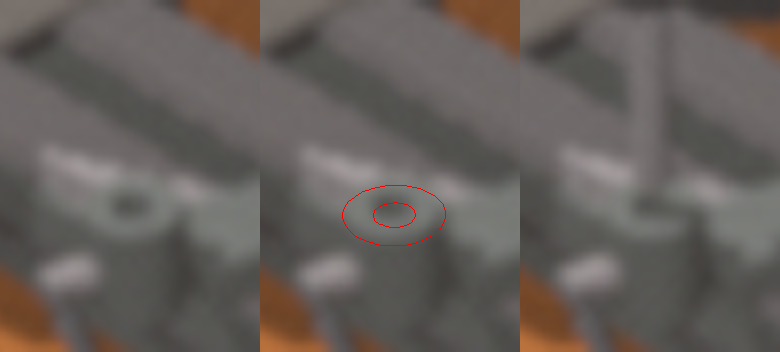

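```bash
python3 - <<'E'
from h import *
p=camera_params("side"); t=np.linspace(0,2*np.pi,60)
rg=lambda z,r,c=(.5748,.1981):np.c_[c[0]+r*np.cos(t),c[1]+r*np.sin(t),0*t+z]
a=cv2.imread("pics/a_side.png").astype(int); h=cv2.imread("pics/h_side.png").astype(int)
d=np.abs(a-h).sum(2)
print("foot ellipse",proj(p,rg(.1655,.008)).min(0),proj(p,rg(.1655,.008)).max(0)); print("post at z.21",proj(p,rg(.21,.008)).min(0),proj(p,rg(.21,.008)).max(0))
print(d[134:162,230:250])
g=a.sum(2)//3; print("before gray"); print(g[146:162,226:250])
out=[]
for n,rs in (("a_side",[]),("h_side",[(.1655,.008)]),("a_top",[(.155,.0085),(.155,.021)])):
    c="top" if "top" in n else "side"; x0,y0=(180,152) if c=="top" else (222,133)
    im=cv2.resize(cv2.imread(f"pics/{n}.png")[y0:y0+32,x0:x0+32],None,fx=8,fy=8,interpolation=cv2.INTER_CUBIC)
    for z,r in rs: cv2.polylines(im,[((proj(camera_params(c),rg(z,r))-[x0,y0]+.5)*8).round().astype(int)],True,(0,0,255),1)
    out.append(im)
cv2.imwrite("pics/m.png",np.hstack(out))
E
```

```text
foot ellipse [237.42865914 150.26421236] [242.35120559 153.14092329]
post at z.21 [236.99958327 138.85091986] [242.02845819 141.68808222]
[[ 2  1  5  0  6  3 11 26 32 23  3 25 32  6  8  2  5  1  4  7]
 [ 3  1  2  2  1  1 17 32 39 24  8 19 28 11  5  2  2  4  4  7]
 [ 1  2  1  1  1  2 17 35 54 39 10 15 21  4  4  5  3  2  6  1]
 [ 2  3  3  2  3  6 22 57 74 58 25 12 19  3  4  3  1  4  3  2]
 [ 3  3  1  6  5  5 18 60 89 78 45  3 20  3  0  2  3  1  2  8]
 [ 1  4  4  5  2  4 17 61 90 91 63 18 13  6  4  2  4  3  5  3]
 [ 8  3  3  3  0  5 17 53 89 88 72 36  6  2  4  2  9  6  3  1]
 [ 3  6  3  1  3  1 14 49 93 92 77 40  9  4  1  0  4  5  2  3]
 [ 5  0  8  5  4  2 13 45 86 93 71 44  5  1  2  3  5  1  3  1]
 [ 3  2  5  2  2  2  9 36 73 85 71 44  7  2  1  2  6  2  4  7]
 [ 3  5  4  2  4  5  5 24 48 53 53 29  5  3  3  2  0  4  1  4]
 [ 6  5  6  3  5  4  5 17 31 33 30  7  4  5  1  5  1  1  1  2]
 [ 1  3  5  4  8  2  1 11 23 19  9  7 19 10  2  4  5  0  4  3]
 [ 5  6  4  4  3  5  4  7 16 16  2 22 26  7  9  1  0  2  4  5]
 [ 6  6  4  1  8 10  1  9 18  4 11 37 43 12  3  5  3  4  3  3]
 [ 7  1  4  5  5 
[... 1731 characters left out ...]
79  84  87  88  91  95  99 105 116 119 116 110 106 107 110 114 117
  115 102  96 105 117 120]
 [ 73  77  84  87  87  87  87  90  95 103 110 114 115 116 114 112 111 108
   99  86  86 101 115 119]
 [ 70  76  82  86  87  86  86  87  88  94  97 102 105 106 105 102  99  92
   83  74  77  91 107 115]
 [ 72  75  80  84  85  85  87  89  89  89  90  89  91  91  90  89  86  81
   75  69  69  81  94 102]
 [ 74  73  75  82  85  93  99 104 104  97  89  86  84  83  84  83  81  78
   73  69  68  74  82  87]
 [ 75  74  82  91 104 116 127 131 126 110  95  85  84  85  82  84  82  79
   75  69  67  70  79  82]
 [ 76  80  95 115 130 140 147 146 138 122 101  88  85  85  84  83  83  78
   75  70  64  68  75  82]]
```

View pics/m.png

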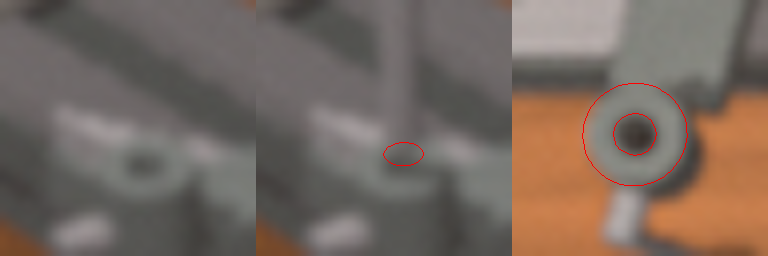

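In the top image the hole lies inside my predicted ring to about 0.3 px (≈1 mm). In the side view the foot and the hole share the same ≈1.2 px calibration bias, so relative to each other they are centred with a gap of about 10–11 mm. I finish with a steadiness and bystander check, then hand in.

```bash
python3 - <<'E'
from h import *
read_camera("top"); tips("top",["wax_tin","oil_bottle","faceplate","gouge","rest_long","rest_curved","rack"])
print(np.abs(read_joint_vel()).max(),read_eef_pos(),read_ft_force(),read_finger_gap(),read_time_s())
sign_off()
E
```

```text
wax_tin [([227.0, 207.4], 0.6), ([193.6, 165.1], 0.33)]
oil_bottle [([292.8, 218.3], 0.66)]
faceplate [([198.7, 226.8], 0.77), ([337.1, 184.4], 0.55), ([191.7, 167.1], 0.38)]
gouge [([150.6, 225.6], 0.9)]
rest_long [([337.3, 184.2], 0.71)]
rest_curved [([342.6, 226.1], 0.64)]
rack [([339.0, 206.7], 0.78)]
0.0025753478671090113 [0.57482118 0.1980967  0.29150903] [-0.08685634 -0.10237918 -4.67048156] 0.010998123738552495 24.3333
the job is handed in; nothing more can be done
```

The short steel rest is held upright over the banjo hole, and I handed the job in at 24.3 s on the robot's clock. The gap between the centre tips measured about 0.21–0.22 m. That rules out the 250 mm rest, which needs 0.27 m, so I took the 150 mm one from the rack's middle hole.

**Last checks**
- **Pose:** the bar is parallel to the bed, whose edge I measured at under 0.001 rad from the world y axis. The post axis is over the hole at (0.575, 0.198), with the foot about 10 mm above the mouth.
- **Hold:** the arm is steady at under 0.003 rad/s, and the force sensor shows only the rest's weight (about 4.7 N). The finger gap is steady at 11 mm.
- **Centring:** the wrist and top views agree to about 1 mm.
- **Bystanders:** the rack, the other two rests, tin, bottle, faceplate and gouge were found where they started, within detector noise (about 3 px). The chuck was not detected from above at the start and I left it out of the final check, but the carry passed well above it.

**What disagreed:** the side camera puts the hole about 1.2 px away from where I predicted it, and the post's foot is shifted by the same amount. I took that as that camera's calibration error, because the foot and the hole still line up with each other in its picture.

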